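# Hang the snap-hook check weight on the tester's load eye

### The arm

A 7-joint arm with a two-finger parallel gripper is mounted at the origin on the work surface. World frame = base frame: x ahead of the robot, y to its left, z up, the work surface at z = 0. Lengths are in m, angles in rad, forces in N, time in s.
With the tool pointing down it reaches from about 0.425 to 0.925 m from the base axis. Payload 6.8 kg.
Tool frame: the origin (TCP) lies midway between the tips of the shut fingers; the grasp point (between the pads) lies 19 mm behind it (r.grip_point_offset is the distance from the TCP to the grasp point, in m); z points along the fingers, y is the direction in which the jaws open and shut (so a half turn about z gives the same grasp; the last joint's range is limited). The gripper opens to 85 mm and grips with 20 to 120 N. Pads are 22 mm wide; open, the fingers measure 114 mm over their backs; the gripper's body (76 mm by 85 mm) begins 54 mm behind the grasp point. The pads swing forward as they close: fully open they stand 13 mm farther back than shut.
Start: joints at [1.016, 0.477, 0.022, 1.555, -0.011, 1.109, -0.083], TCP at [0.292, -0.609, 0.231] pointing down, gripper open.
Joint ranges: [-2.96, 2.96], [-0.34, 2.1], [-1.41, 1.46], [0.24, 2.44], [-1.37, 4.51], [0.17, 1.92], [-2.96, 2.96]. Speed limits (rad/s): [2.39, 2.39, 3.14, 3.14, 3.14, 3.14, 3.14].

### API

Orientations are given as a rotation vector (axis times angle).
In Python, from bench import r, grab_frame, camera_params gives the robot as it stands.
- The arm moves only by the tool carry_out, never from a script. Its argument "motion" is text: rows parted by semicolons, each of 5 numbers parted by spaces: the closure, from 0 (fully open) to 1 (shut), then the shift along the tool's x, y, z in mm, then the turn about the tool's z in rad. In form: fingers dx dy dz twist; .... A call has exactly 8 rows; each row shifts and turns the commanded pose from where the row before left it, along the tool's axes as they then stand; what a row does not reach is not made up. A row lasts 1/8 s, in which the tool goes at most 62.5 mm and 10.7 degrees, less where a joint would pass 70% of its speed; a pose out of reach is approached as far as the arm can. A call with a gripper value outside its range is refused whole. The fingers move at their own pace and stop on an object; "newtons" is the grip in N (left out, the last holds). Time passes only in rows, so rows that do not move let the fingers close, or fill a call up. It gives the time, the measured TCP pose, the force and the opening at its end, in the units of the state.
- r.get_obs(): the state, without advancing time (a new reading comes with each control period).
- grab_frame(name): name is "scene" or "side" or "wrist"; returns the picture (400x640x3 uint8, red, green, blue); there is no depth.
- camera_params(name): a dict with "fx", "fy", "cx", "cy" (pixels), "eye" and "attitude" of the camera in the world. Camera axes: x right, y down, z forward; pixel columns grow to the right and rows downward; lengths in m; the calibration is good to about 2 mm. A picture is of the moment at which its call begins: read the wrist's pose just before it. camera_params takes no time and is no camera call; for the wrist camera it gives the pose at the moment of the call.
- r.hand_in(): hands the job in, once; it reports no verdict.
The state is a dict: "clock": time; "joints": joint angles; "qvel": joint speeds; "tau": joint torques, N m; "tcp_pos": TCP position; "orientation": TCP orientation; "contact_force": force on the tool from outside, world axes, zero at the start; "moment": the same for the moment, N m; "grip_width": finger opening in m.
Only numpy, scipy, OpenCV 4.12 (cv2) and the standard library are available. Lean on these libraries where they do the work, as an engineer would, in place of code of your own. Each camera call takes 0.05 s, during which the arm holds its last target.

### The job

Hang the check weight that has the snap hook on the tester's load eye: press the hook's sprung gate against the eye's cross-bar until the bar is inside and the gate has snapped shut, then let the weight down gently so that it hangs freely by the crown of its hook. How high the eye is clamped is not known exactly, so feel or look for it; never force or jolt the eye (it takes no more than 12 N), and leave the other things on the table where they are.

Things in the scene. Friction and masses are not known exactly. Their poses are not given: they have to be found in the camera images.
- snap_weight: Steel check weight with a snap hook, the only weight with a gate: one piece, 150 mm tall, about 0.3 kg, standing upright. Origin: centre of its underside, z up. Foot 48 mm diameter, 22 mm high, shank above it. Hook: loop of 7 mm bar in the x-z plane; centre lines: bottom arm z = 46 mm with open nose at x = +22, spine x = -24, crown x = 0, z = 112. Gate on the +x side.
- grip (a point): point in the middle of the weight's flat upright grip tab, 137 mm above its underside on its axis, axes as snap_weight. The tab is 22 mm (x) by 10 mm (y) and reaches from z = 112 to 150 mm. Grip it across y, firmly (40 N or more keeps the weight straight).
- gate (a joint): The hook's sprung gate, a 5 mm bar hinged at x = +18, z = 98 mm of snap_weight, its free tip at z = 52 mm, just above the nose. 0 = shut (hanging straight); grows to its stop at 0.72 rad as the tip is pressed inwards (to -x). Pressing near the tip takes about 2 to 3 N; a spring shuts it.
- entry (a point): point of snap_weight at x = +18, z = 57 mm on the gate, where the eye's bar should press, going to the body's -x. The bar's centre must be about 54 to 60 mm above the underside: lower it butts on the nose, higher the gate jams at its stop. Pressed to about 10 mm beyond the weight's axis (x = -10; the spine stops it at -17) the bar is past the tip and the gate snaps shut.
- crown (a point): point of snap_weight at x = 0, y = 0, z = 105 mm: where the centre of the eye's 7 mm bar lies when the hook hangs on it by its crown. Axes as snap_weight.
- tester: Fixed tester: white deck with blue top (244 by 204 mm, 30 mm high), steel catch tray (walls to 42 mm above the table), blue post 260 mm high at x = +130 mm. Origin on the table under the eye's cross-bar, z up, +x from the eye to the post. A carriage clamped on the post holds the eye out towards -x. The eye is a load cell: it gives downwards 0.5 mm per N, 8 mm at most; rigid sideways.
- eye_foot (a point): point fixed on the tester, 145 mm above the table, in plan exactly under the middle of the eye's cross-bar; axes as tester. The eye itself is higher: its carriage is clamped anywhere from 11 to 75 mm above this point (bar centre 156 to 220 mm above the table), which no reading shows. Find it by feel (the bar's top is 3.5 mm above its centre) or by looking.
- window (a point): point fixed on the tester 25 mm to +x of eye_foot: in plan the middle of the eye's open window. The eye is a level U of 7 mm steel bar: cross-bar along y at x = 0 (straight for 36 mm), legs at y = -25 and +25 mm running to +x. The window is 43 mm wide (y), 47 mm deep (x).
- ring_weight: plain steel weight, 48 mm diameter, 87 mm tall with a closed ring on top; bystander, origin under its foot
- knob_weight: plain steel weight, 48 mm diameter, 58 mm tall with a knob on top; bystander, origin under its foot
- coupling_a: steel pipe coupling, 22 mm diameter, 40 mm tall; bystander, origin under its foot
- coupling_b: brass pipe coupling, 22 mm diameter, 40 mm tall; bystander, origin under its foot
- wrench: 150 mm steel wrench lying flat; bystander, origin under its middle
- screwdriver: 180 mm screwdriver lying flat; bystander, origin under its middle
- bottle: white plastic bottle, 56 mm diameter, 120 mm tall; bystander, origin under its foot
Mind the look-alikes: they are no part of the job. Leave any red look-alike of the snap_weight alone.

How it is judged:
On the way, in this order (a step that is already met when the one before it is completed fails the run):
1. the snap-hook weight is lifted clear of the table (height (world z) of snap_weight above 0.03 m), for 0.2 s.
2. the eye's bar presses the gate open (value of joint gate above 0.3 rad and contact force between snap_weight and tester above 0.5 N and horizontal distance between snap_weight and eye_foot below 0.03 m), for 0.05 s.
3. the bar is inside the hook and the gate has snapped shut (value of joint gate below 0.1 rad and x of eye_foot in the frame of snap_weight between -0.024 and 0.012 m and y of eye_foot in the frame of snap_weight between -0.02 and 0.02 m and z of eye_foot in the frame of snap_weight between -0.023 and 0.102 m), for 0.1 s.
At the end, for the whole second after the job is handed in: The weight hangs still (under 0.06 m/s) on the eye by its crown: crown within 20 mm of the bar in plan, 2 to 79 mm above eye_foot; gate shut (under 0.1 rad), load on the eye (over 1.2 N), within 0.25 rad of upright (horizontal distance between crown and eye_foot below 0.02 m and z of crown in the frame of eye_foot between 0.002 and 0.079 m and value of joint gate below 0.1 rad and contact force between snap_weight and tester above 1.2 N and angle between snap_weight's own z axis and vertical below 0.25 rad and linear speed of snap_weight below 0.06 m/s); the robot touches nothing.
It fails at once if the eye or tester is pushed with more than 12 N by the weight (contact force between snap_weight and tester above 12 N).
It fails at once if the robot itself pushes the tester or its eye with more than 12 N (contact force between any of the fingers, the arm and tester above 12 N).
It fails at once if a bystander is moved by more than 30 mm (distance of any of ring_weight, knob_weight, coupling_a, coupling_b, wrench, screwdriver, bottle from where it was at the start of the episode above 0.03 m).
It also fails if it takes over 64 s, if anything falls off the work surface, if the arm or the gripper's body presses on something with over 40 N, if the wrist force passes 120 N, or if a joint passes its speed limit or range.

## Working session

There is one attempt and no reset: what is moved stays moved. The work goes in short steps, Python scripts to look and compute and a tool call to move; the robot and the scene stay as the last step left them, time stands still between calls to the robot, and variables do not carry over. Pictures are saved under pics/ and viewed, and the job is handed in when it is done.

Besides the shell and the picture viewer there is one more tool, called after "Request:" as a command line: name --argument value ..., lists and objects as JSON in quotes. carry_out: Moves the arm, as the interface text tells. Its arguments: {"type":"object","properties":{"motion":{"type":"string"},"newtons":{"type":"number"}},"required":["motion"]}

```bash
ls; mkdir -p pics
python3 - <<'E'
from bench import r, grab_frame, camera_params
import cv2
print(r.get_obs())
for n in ["scene","side","wrist"]:
    p=camera_params(n);print(n,p)
    cv2.imwrite(f"pics/{n}0.png",grab_frame(n)[:,:,::-1])
E
```

```text
pics
{'clock': 0.0, 'joints': array([ 1.01591538,  0.47781854,  0.02232594,  1.55642619, -0.01154001,
        1.10929947, -0.08308778]), 'qvel': array([ 0.00167874, -0.0017065 ,  0.00057366, -0.00029517,  0.00013094,
        0.00051762, -0.00201706]), 'tau': array([ 1.06214429e-05, -5.96446931e+01,  1.60798732e+00, -2.81203687e+01,
        1.24658074e-02,  9.39450605e-03, -1.25407081e-05]), 'tcp_pos': array([ 0.29139817, -0.6082164 ,  0.23032374]), 'orientation': array([-3.06180795e+00, -6.95633979e-01,  7.77519567e-04]), 'contact_force': array([ 0.24103581, -0.78050351,  0.59033478]), 'moment': array([ 0.0496884 , -0.00239817,  0.00509931]), 'grip_width': 0.08556808068619938}
scene {'fx': 460.8873265989535, 'fy': 460.8873265989535, 'cx': 325.66469872081666, 'cy': 203.4539982042409, 'eye': array([1.32886514, 0.20869915, 0.89689317]), 'attitude': array([-1.53934442, -1.94106366,  0.83631946])}
side {'fx': 392.26965973114545, 'fy': 392.26965973114545, 'cx': 323.26007165505894, 'cy': 191.43633111841046, 'eye': array([0.07182999, 0.53067102, 0.95063723]), 'attitude': array([-0.98255051,  2.58889559, -0.90804446])}
wrist {'fx': 279.0400545019737, 'fy': 279.0400545019737, 'cx': 319.16124365667196, 'cy': 196.92923440220147, 'eye': array([ 0.36506558, -0.57308758,  0.37078516]), 'attitude': array([ 2.42039092, -1.52251455, -0.25068528])}
```

View pics/scene0.png

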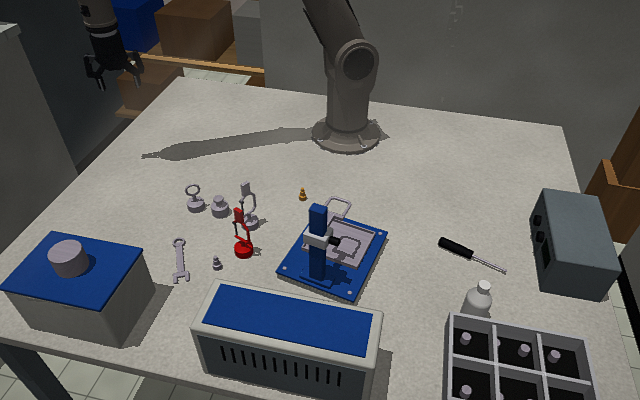

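View pics/side0.png

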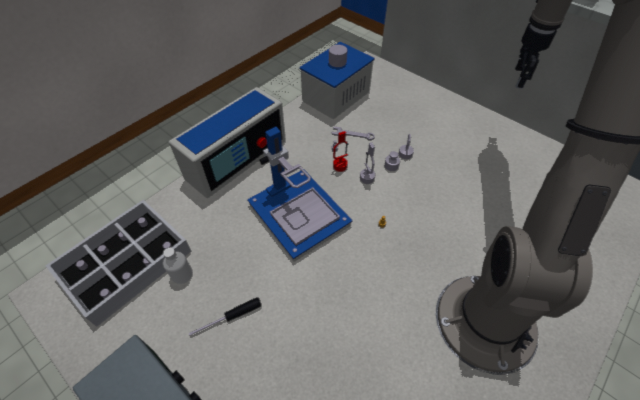

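View pics/wrist0.png

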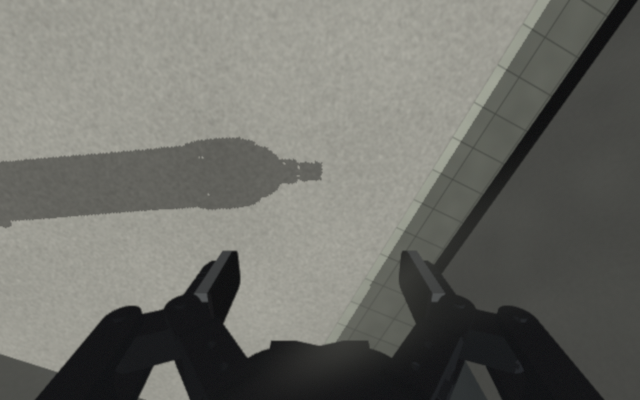

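Scene view: the steel hook is at about (250,207) and the red look-alike at (243,232). There is a ring weight at (194,198), a knob weight at (220,206), and the tester with its eye at (335,208). The side view has the steel hook at (369,162), red at (341,150), and the eye at (295,177). Next I'll enlarge both views to confirm.

Run:
```python
import cv2
a=cv2.imread("pics/scene0.png")[170:300,180:390]; b=cv2.imread("pics/side0.png")[115:260,240:420]
cv2.imwrite("pics/c1.png",cv2.resize(a,None,fx=3.8,fy=3.8,interpolation=cv2.INTER_CUBIC))
cv2.imwrite("pics/c2.png",cv2.resize(b,None,fx=4,fy=4,interpolation=cv2.INTER_CUBIC))
```

```text
(no output)
```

View pics/c1.png

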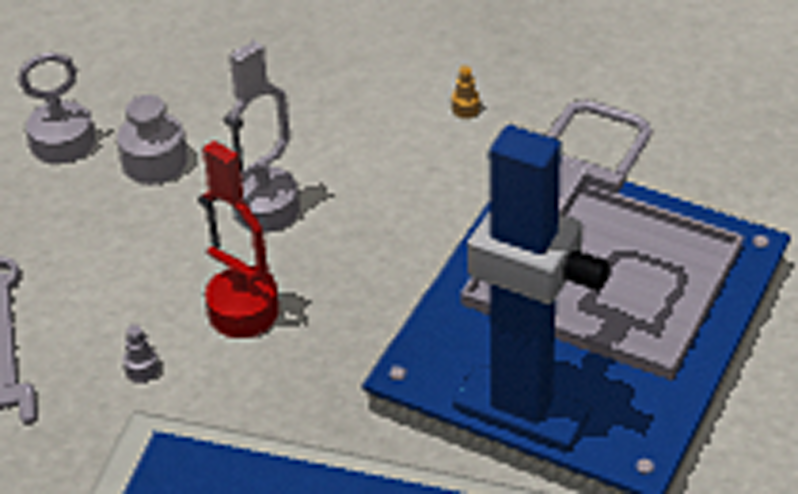

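View pics/c2.png

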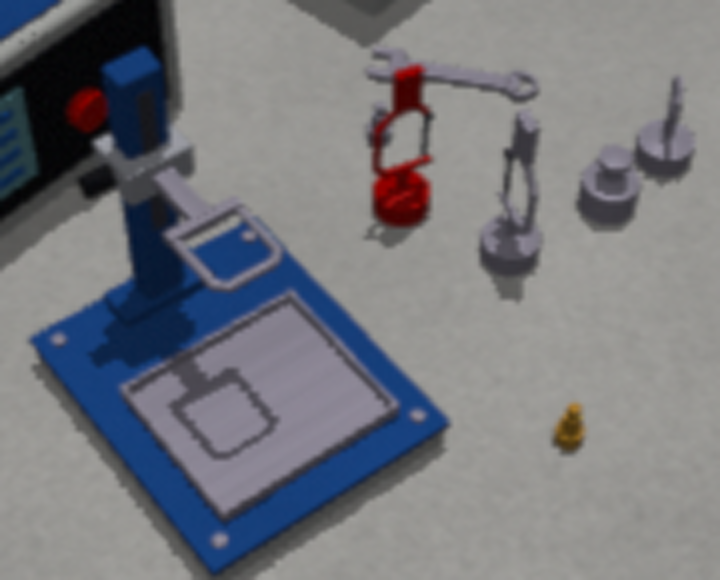

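Confirmed. The steel hook with the dark gate bar (scene crop (235,150), on its left side) is the one meant. The red one is the look-alike. The eye's cross-bar is the end away from the post. Next I'll triangulate from the two views.

```bash
cat > h.py <<'E'
import numpy as np
from bench import r, grab_frame, camera_params
from scipy.spatial.transform import Rotation as R
import cv2
def ray(p,uv):
    d=np.array([(uv[0]-p['cx'])/p['fx'],(uv[1]-p['cy'])/p['fy'],1.0])
    d=R.from_rotvec(p['attitude']).apply(d); return np.array(p['eye']),d/np.linalg.norm(d)
def plane(p,uv,z):
    e,d=ray(p,uv); return e+d*(z-e[2])/d[2]
def tri(obs):
    A=np.zeros((3,3));b=np.zeros(3);L=[]
    for p,uv in obs:
        e,d=ray(p,uv);M=np.eye(3)-np.outer(d,d);A+=M;b+=M@e;L.append((e,M))
    x=np.linalg.solve(A,b); return x,[round(1000*np.linalg.norm(M@(x-e)),1) for e,M in L]
def proj(p,X):
    c=R.from_rotvec(p['attitude']).inv().apply(np.array(X)-p['eye']); return np.array([c[0]/c[2]*p['fx']+p['cx'],c[1]/c[2]*p['fy']+p['cy']])
E
python3 - <<'E'
from h import *
S=camera_params("scene");D=camera_params("side")
s=lambda x,y:(180+(x+.5)/3.8-.5,170+(y+.5)/3.8-.5)
d=lambda x,y:(240+(x+.5)/4-.5,115+(y+.5)/4-.5)
P=dict(tabtop=((248,50),(526,118)),tabmid=((250,72),(525,137)),bar=((611,114),(254,271)),
 posttop=((526,142),(133,67)),scrA=((761,241),(219,540)),scrB=((398,373),(58,340)),foot=((268,186),(511,236)))
for k,(a,b) in P.items():
    print(k,*tri([(S,s(*a)),(D,d(*b))]))
for n,q in [('scrA',(761,241)),('scrB',(398,373)),('scrC',(645,465))]: print(n,plane(S,s(*q),.03))
for n,q in [('scrA',(219,540)),('scrB',(58,340)),('scrD',(418,415))]: print(n,plane(D,d(*q),.03))
# deck corners
for q in [(790,236),(366,390),(660,492)]: print('corner scene',plane(S,s(*q),.03))
for q in [(215,574),(32,342),(449,424)]: print('corner side',plane(D,d(*q),.03))
print('foot',plane(S,s(268,186),.022),plane(D,d(511,236),.022))
E
```

```text
tabtop [ 0.50002464 -0.16923856  0.15192179] [np.float64(2.1), np.float64(2.1)]
tabmid [ 0.49931811 -0.17023252  0.13215213] [np.float64(2.3), np.float64(2.3)]
bar [0.53268758 0.08057993 0.17763943] [np.float64(2.2), np.float64(2.2)]
posttop [0.65738949 0.05592201 0.26015416] [np.float64(1.5), np.float64(1.5)]
scrA [0.47638812 0.18120849 0.03276418] [np.float64(1.9), np.float64(1.9)]
scrB [0.68416475 0.05697234 0.04242622] [np.float64(78.0), np.float64(78.0)]
foot [ 0.49801368 -0.16817141  0.02505655] [np.float64(2.5), np.float64(2.5)]
scrA [0.47457325 0.18289766 0.03      ]
scrB [ 0.64591411 -0.02652911  0.03      ]
scrC [0.67963951 0.13935493 0.03      ]
scrA [0.47738261 0.17820895 0.03      ]
scrB [0.68303376 0.13587832 0.03      ]
scrD [0.44240666 0.01108047 0.03      ]
corner scene [0.46498304 0.20180471 0.03      ]
corner scene [ 0.66388804 -0.04217039  0.03      ]
corner scene [0.69706906 0.15170909 0.03      ]
corner side [0.46150576 0.1984146  0.03      ]
corner side [0.69590813 0.14984039 0.03      ]
corner side [0.42108613 0.00242705 0.03      ]
foot [ 0.49685027 -0.16686606  0.022     ] [ 0.499558   -0.17354495  0.022     ]
```

Run:
```python
from h import *
S=camera_params("scene");D=camera_params("side")
s=lambda x,y:(180+(x+.5)/3.8-.5,170+(y+.5)/3.8-.5)
d=lambda x,y:(240+(x+.5)/4-.5,115+(y+.5)/4-.5)
print('gate hinge',plane(S,s(235,122),.098),'spine',plane(S,s(287,125),.085), plane(S,s(287,125),.098))
o=r.get_obs();print(R.from_rotvec(o['orientation']).as_matrix().round(4),o['tcp_pos'])
W=camera_params("wrist");print(R.from_rotvec(W['attitude']).as_matrix().round(3))
M=R.from_rotvec(o['orientation']).as_matrix()
print('cam in tool',M.T@(W['eye']-o['tcp_pos']), M.T@R.from_rotvec(W['attitude']).as_matrix())
```

```text
gate hinge [ 0.51579014 -0.17655787  0.098     ] spine [ 0.49686075 -0.14732602  0.085     ] [ 0.51018277 -0.14162536  0.098     ]
[[ 9.018e-01  4.321e-01 -7.000e-04]
 [ 4.321e-01 -9.018e-01  1.200e-03]
 [-1.000e-04 -1.400e-03 -1.000e+00]] [ 0.29145605 -0.60834887  0.23056017]
[[ 0.433 -0.855 -0.287]
 [-0.902 -0.411 -0.135]
 [-0.002  0.317 -0.948]]
cam in tool [ 8.16079765e-02 -1.37157397e-04 -1.40362058e-01] [[ 6.02356773e-04 -9.48511269e-01 -3.16742814e-01]
 [ 9.99999428e-01  8.51159279e-04 -6.47142509e-04]
 [ 8.83420548e-04 -3.16742244e-01  9.48511239e-01]]
```

```bash
cat >> h.py <<'E'
def plan(target,yaw,n,dz=None):
    """rows to reach TCP target xyz with tool-x yaw (rad) in n rows, shift then turn"""
    o=r.get_obs();M=R.from_rotvec(o['orientation']).as_matrix();p=np.array(o['tcp_pos'])
    y0=np.arctan2(M[1,0],M[0,0]);tw=-((yaw-y0+np.pi)%(2*np.pi)-np.pi)/n
    st=(np.array(target)-p)/n
    for i in range(n):
        y=y0-tw*i
        x=np.array([np.cos(y),np.sin(y),0]);Y=np.array([np.sin(y),-np.cos(y),0])
        print(f"{st@x*1000:.1f} {st@Y*1000:.1f} {-st[2]*1000:.1f} {tw:.4f};",end=' ')
    print('yaw0',y0)
E
python3 -c "
from h import *
plan([.469,-.107,.24],-1.134,9)"
```

```text
41.9 -41.7 -1.0 0.1756; 33.9 -48.4 -1.0 0.1756; 24.9 -53.6 -1.0 0.1756; 15.2 -57.1 -1.0 0.1756; 5.0 -58.9 -1.0 0.1756; -5.4 -58.9 -1.0 0.1756; -15.6 -57.0 -1.0 0.1756; -25.3 -53.4 -1.0 0.1756; -34.2 -48.2 -1.0 0.1756; yaw0 0.4467879197301008
```

Request:
carry_out --motion "0 42 -42 -1 0.175; 0 34 -48 -1 0.175; 0 25 -54 -1 0.175; 0 15 -57 -1 0.175; 0 5 -59 -1 0.175; 0 -5 -59 -1 0.175; 0 -16 -57 -1 0.175; 0 -25 -53 -1 0.175"

```text
clock: 1.15
tcp_pos: [0.4398, -0.1775, 0.2391]
orientation: [-2.827, 1.369, -0.0]
contact_force: [0.7, -0.4, 0.4]
grip_width: 0.0856
```

Request:
carry_out --motion "0 -34 -48 -1 0.175; 0 0 0 0 0; 0 0 0 0 0; 0 0 0 0 0; 0 0 0 0 0; 0 0 0 0 0; 0 0 0 0 0; 0 0 0 0 0"

```text
clock: 2.15
tcp_pos: [0.4546, -0.1286, 0.24]
orientation: [-2.715, 1.581, -0.0]
contact_force: [-0.3, 0.0, -0.0]
grip_width: 0.0855
```

Run:
```python
from h import *
import json
o=r.get_obs();W=camera_params("wrist");f=grab_frame("wrist");print(o['clock'],o['tcp_pos'],R.from_rotvec(o['orientation']).as_matrix()[:,0])
cv2.imwrite("pics/w1.png",f[:,:,::-1]);json.dump({k:np.array(v).tolist() for k,v in W.items()},open("w1.json","w"));print(W)
```

```text
2.15 [ 0.45457482 -0.12862609  0.23995325] [ 4.93527483e-01 -8.69730199e-01 -6.99107087e-05]
{'fx': 279.0400545019737, 'fy': 279.0400545019737, 'cx': 319.16124365667196, 'cy': 196.92923440220147, 'eye': array([ 0.4948173 , -0.19930122,  0.38031183]), 'attitude': array([ 0.77225841, -2.92189009, -0.47661252])}
```

View pics/w1.png

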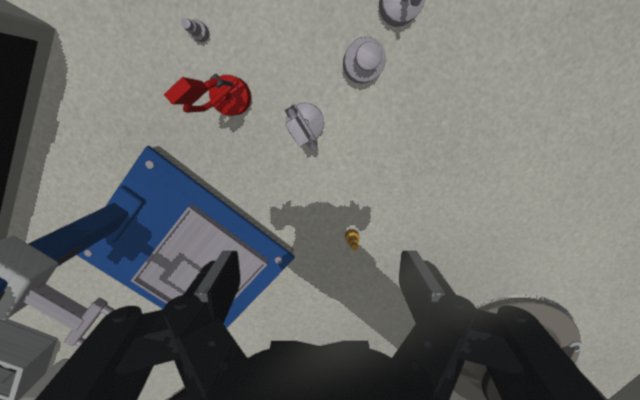

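Run:
```python
import cv2
a=cv2.imread("pics/w1.png")[90:170,260:360]
cv2.imwrite("pics/c3.png",cv2.resize(a,None,fx=7,fy=7,interpolation=cv2.INTER_CUBIC))
```

```text
(no output)
```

View pics/c3.png

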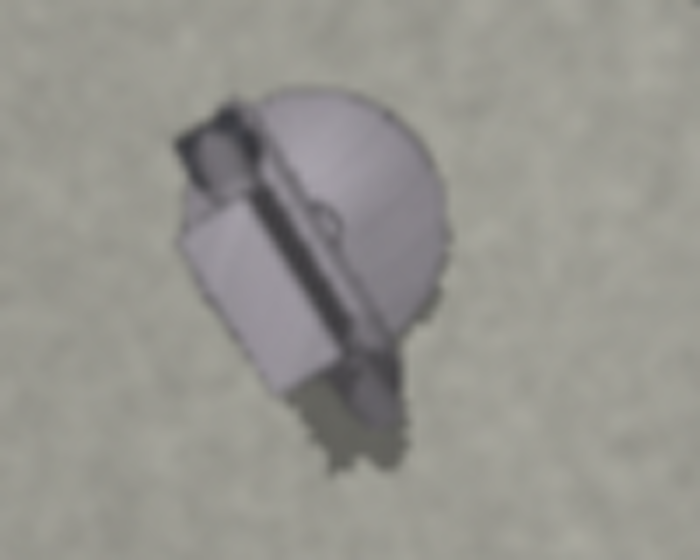

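The crop shows the tab's top with corners at (180,240), (245,198), (342,352) and (282,392). The gate hinge and nose are at the upper left (220,155), and the spine is at the lower right (370,385).

Run:
```python
from h import *
import json
W={k:np.array(v) for k,v in json.load(open("w1.json")).items()}
S=camera_params("scene");D=camera_params("side")
w=lambda x,y:(260+(x+.5)/7-.5,90+(y+.5)/7-.5)
s=lambda x,y:(180+(x+.5)/3.8-.5,170+(y+.5)/3.8-.5)
d=lambda x,y:(240+(x+.5)/4-.5,115+(y+.5)/4-.5)
C=[plane(W,w(*q),.15) for q in [(180,240),(245,198),(342,352),(282,392)]]
for c in C: print(c)
m=np.mean(C,0);v=(C[0]+C[1]-C[2]-C[3])/2;print('mid',m,'yaw',np.arctan2(v[1],v[0]),np.linalg.norm(v),np.linalg.norm(C[0]-C[1]))
print('3view tabtop',*tri([(W,w(262,295)),(S,s(248,50)),(D,d(526,118))]))
e,_=cv2.fitEllipse(np.array([(310,88),(385,115),(430,165),(447,235),(430,295)]).astype(np.float32))[:2]
print('foot',plane(W,w(312,215),.022), 'gate hinge/spine',plane(W,w(222,160),.098),plane(W,w(372,385),.08))
# tester from wrist
for q in [(150,164),(278,260),(87,253)]: print('screw',plane(W,q,.03))
```

```text
[ 0.51078261 -0.17240067  0.15      ]
[ 0.50649396 -0.18015725  0.15      ]
[ 0.48857061 -0.17048722  0.15      ]
[ 0.49244533 -0.16296632  0.15      ]
mid [ 0.49957313 -0.17150287  0.15      ] yaw -0.48490637372908046 0.020492746291897634 0.008863236393922367
3view tabtop [ 0.49982608 -0.17043381  0.1510714 ] [np.float64(1.3), np.float64(2.7), np.float64(1.8)]
foot [ 0.50130066 -0.17281995  0.022     ] gate hinge/spine [ 0.51427698 -0.17873628  0.098     ] [ 0.48029074 -0.1596407   0.08      ]
screw [ 0.64610615 -0.0291851   0.03      ]
screw [0.44109252 0.01478583 0.03      ]
screw [0.68202338 0.13869823 0.03      ]
```

Run:
```python
from h import *
import json
W={k:np.array(v) for k,v in json.load(open("w1.json")).items()}
S=camera_params("scene");D=camera_params("side")
s=lambda x,y:(180+(x+.5)/3.8-.5,170+(y+.5)/3.8-.5)
d=lambda x,y:(240+(x+.5)/4-.5,115+(y+.5)/4-.5)
foot=plane(W,(234,92),.022); top,_=tri([(W,(187,93)),(S,s(222,155)),(D,d(408,75))])
print(foot,top,_)
g=np.array([.4998,-.1715,0])
c,s_=np.cos(-.5),np.sin(-.5)
for q in (foot,top):
    v=q-g; print('in weight frame',v[0]*c+v[1]*s_,-v[0]*s_+v[1]*c)
plan([.4998,-.1715,.20],-.5,4)
```

```text
[ 0.59039822 -0.15998107  0.022     ] [ 0.59302167 -0.153241    0.14471637] [np.float64(3.2), np.float64(1.9), np.float64(3.5)]
in weight frame 0.07398494828770176 0.05354391362445593
in weight frame 0.07305587691104834 0.06071663069858599
14.9 -4.5 10.0 -0.1386; 15.4 -2.4 10.0 -0.1386; 15.6 -0.3 10.0 -0.1386; 15.5 1.9 10.0 -0.1386; yaw0 -1.0545593956667865
```

Request:
carry_out --motion "0 15 -4.5 5 -0.139; 0 15.4 -2.4 5 -0.139; 0 15.6 -0.3 5 -0.139; 0 15.5 1.9 5 -0.139; 0 0 0 0 0; 0 0 0 0 0; 0 0 0 0 0; 0 0 0 0 0"

```text
clock: 3.2
tcp_pos: [0.4997, -0.1712, 0.2202]
orientation: [-3.044, 0.775, -0.001]
contact_force: [-0.3, 0.3, -0.5]
grip_width: 0.0853
```

Run:
```python
from h import *
plan([.4998,-.1715,.12],-.5,2)
W=camera_params("wrist");f=grab_frame("wrist")
for q in [(.4998,-.1715,.15)]: print(proj(W,q))
cv2.imwrite("pics/w2.png",f[:,:,::-1])
```

```text
0.1 0.1 50.1 0.0006; 0.1 0.1 50.1 0.0006; yaw0 -0.4988547704048039
[319.75609024 209.56106152]
```

View pics/w2.png

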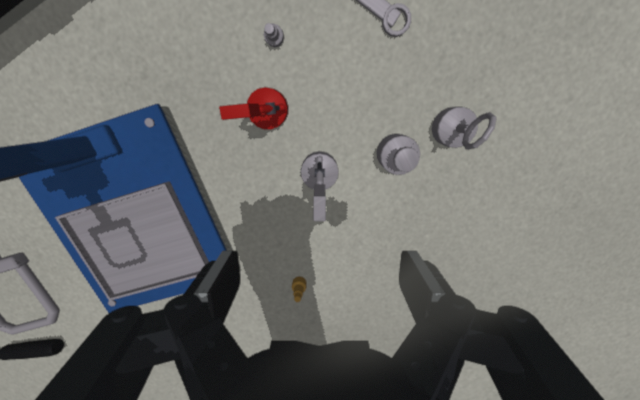

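The tab's top sits at (319,207), where I predicted (320,210), and the hook plane is aligned with the image column. I'll lower and grip.

Request:
carry_out --motion "0 0 0 35 0; 0 0 0 35 0; 0 0 0 20 0; 0 0 0 10 0; 0 0 0 0 0; 0.6 0 0 0 0; 1 0 0 0 0; 1 0 0 0 0" --newtons 60

```text
clock: 4.25
tcp_pos: [0.5001, -0.1717, 0.1205]
orientation: [-3.044, 0.775, -0.002]
contact_force: [-0.2, -0.6, 0.2]
grip_width: 0.0324
```

Request:
carry_out --motion "1 0 0 0 0; 1 0 0 0 0; 1 0 0 0 0; 1 0 0 0 0; 1 0 0 -5 0; 1 0 0 -10 0; 1 0 0 -15 0; 1 0 0 -20 0"

```text
clock: 5.25
tcp_pos: [0.4995, -0.1716, 0.1708]
orientation: [-3.044, 0.775, 0.001]
contact_force: [0.6, 0.4, -3.6]
grip_width: 0.009
```

Run:
```python
from h import *
plan([.4727,.0929,.2415],-.2,8)
```

```text
-18.7 -27.4 -8.8 -0.0373; -17.7 -28.1 -8.8 -0.0373; -16.6 -28.8 -8.8 -0.0373; -15.6 -29.4 -8.8 -0.0373; -14.5 -29.9 -8.8 -0.0373; -13.3 -30.4 -8.8 -0.0373; -12.2 -30.9 -8.8 -0.0373; -11.0 -31.3 -8.8 -0.0373; yaw0 -0.49863555674415133
```

Request:
carry_out --motion "1 -10 -12 -14 0; 1 -19 -27.4 -14 -0.043; 1 -17.7 -28 -14 -0.043; 1 -16.6 -28.8 -14 -0.043; 1 -15.6 -29.4 -14 -0.043; 1 -14.5 -29.9 0 -0.043; 1 -13 -30.4 0 -0.043; 1 -7 -20 0 -0.041"

```text
clock: 6.25
tcp_pos: [0.4709, 0.0652, 0.2404]
orientation: [-3.126, 0.306, -0.0]
contact_force: [-0.3, 0.4, -2.9]
grip_width: 0.0089
```

Run:
```python
from h import *
plan([.4727,.0929,.2415],-.2,4)
```

```text
-0.9 -6.9 -0.3 0.0012; -0.9 -6.9 -0.3 0.0012; -0.9 -6.9 -0.3 0.0012; -0.9 -6.9 -0.3 0.0012; yaw0 -0.19523824539900914
```

Request:
carry_out --motion "1 0 -6 0 0; 1 0 0 0 0; 1 0 0 0 0; 1 0 0 0 0; 1 0 0 0 0; 1 0 0 0 0; 1 0 0 0 0; 1 0 0 0 0"

```text
clock: 7.25
tcp_pos: [0.4731, 0.0687, 0.24]
orientation: [-3.126, 0.313, -0.0]
contact_force: [0.2, -0.4, -2.7]
grip_width: 0.0095
```

Run:
```python
from h import *
import json
o=r.get_obs();print(o['tcp_pos'])
W=camera_params("wrist");f=grab_frame("wrist");cv2.imwrite("pics/w3.png",f[:,:,::-1])
json.dump({k:np.array(v).tolist() for k,v in W.items()},open("w3.json","w"))
g=grab_frame("side")[:,:,::-1];s=grab_frame("scene")[:,:,::-1]
cv2.imwrite("pics/side3.png",g);cv2.imwrite("pics/scene3.png",s)
cv2.imwrite("pics/c4.png",np.vstack([cv2.resize(g[125:215,240:360],None,fx=4,fy=4,interpolation=cv2.INTER_CUBIC)]))
cv2.imwrite("pics/c5.png",cv2.resize(s[120:260,280:400],None,fx=4,fy=4,interpolation=cv2.INTER_CUBIC))
plan([.4727,.0929,.2415],-.2,4)
```

```text
[0.47307488 0.06869989 0.23997932]
-1.3 -5.9 -0.4 0.0001; -1.3 -5.9 -0.4 0.0001; -1.3 -5.9 -0.4 0.0001; -1.3 -5.9 -0.4 0.0001; yaw0 -0.1994881335209661
```

View pics/w3.png

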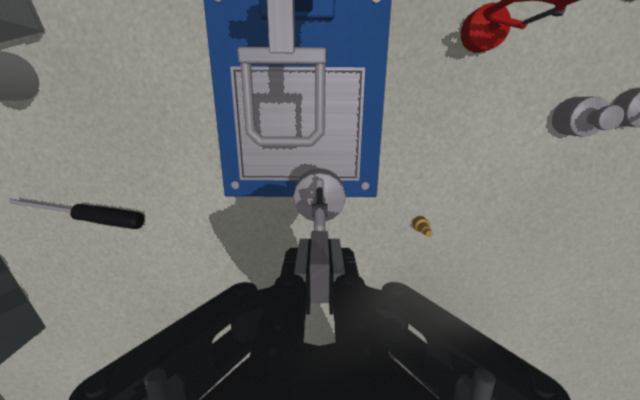

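View pics/c4.png

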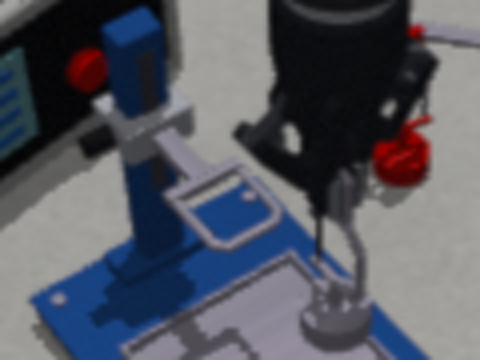

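View pics/c5.png

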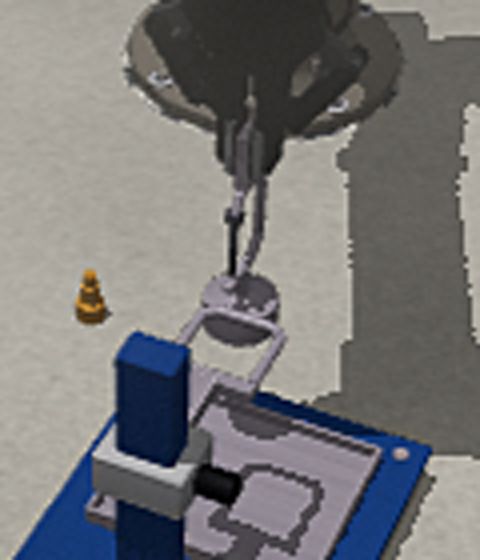

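Run:
```python
import cv2
a=cv2.imread("pics/w3.png")[40:220,220:370]
cv2.imwrite("pics/c6.png",cv2.resize(a,None,fx=4,fy=4,interpolation=cv2.INTER_CUBIC)[:600])
```

```text
(no output)
```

View pics/c6.png

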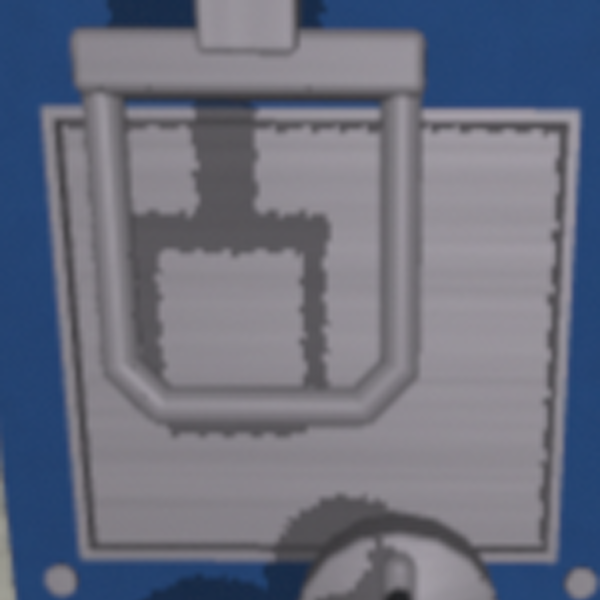

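The crop shows the bar's middle at (262,406), level in the image, with the leg centres at columns 122 and 399 near row 360.

Run:
```python
from h import *
import json
W={k:np.array(v) for k,v in json.load(open("w3.json")).items()}
S=camera_params("scene");D=camera_params("side")
w=lambda x,y:(220+(x+.5)/4-.5,40+(y+.5)/4-.5)
s=lambda x,y:(280+(x+.5)/4-.5,120+(y+.5)/4-.5)
d=lambda x,y:(240+(x+.5)/4-.5,125+(y+.5)/4-.5)
b=(W,w(262,406));bs=(S,s(244,321));bd=(D,d(254,231))
print(tri([b,bs,bd]),tri([b,bs]),tri([b,bd]),tri([bs,bd]))
for z in (.156,.17,.175,.18,.185,.19,.2):
    l=plane(W,w(122,360),z);q=plane(W,w(399,360),z);print(z,np.linalg.norm(l-q),np.arctan2(*(l-q)[:2]),plane(W,b[1],z))
# legs: outer U corners in each view via known leg lines; carriage
```

```text
(array([0.5328276 , 0.08123969, 0.17762895]), [np.float64(0.6), np.float64(2.4), np.float64(2.9)]) (array([0.5324382 , 0.08260587, 0.17526453]), [np.float64(0.4), np.float64(0.4)]) (array([0.5320982 , 0.08056118, 0.1803735 ]), [np.float64(1.3), np.float64(1.3)]) (array([0.53285526, 0.08081433, 0.17734979]), [np.float64(2.6), np.float64(2.6)])
0.156 0.0543395664937461 0.1988694350208218 [0.53064179 0.0850052  0.156     ]
0.17 0.05094872761982862 0.1988694350208224 [0.53203599 0.08298953 0.17      ]
0.175 0.04973771373628669 0.1988694350208229 [0.53253392 0.08226965 0.175     ]
0.18 0.04852669985274472 0.19886943502082352 [0.53303185 0.08154977 0.18      ]
0.185 0.04731568596920274 0.19886943502082186 [0.53352977 0.08082988 0.185     ]
0.19 0.0461046720856608 0.19886943502082244 [0.5340277 0.08011   0.19     ]
0.2 0.04368264431857688 0.19886943502082116 [0.53502356 0.07867024 0.2       ]
```

Height estimates are 0.175 to 0.180 m. I'll refine that by lightly touching the foot onto the bar's top.

Run:
```python
from h import *
print("up"); plan([.4731,.0687,.308],-.2,2); plan([.5325,.082,.24],-.2,3)
```

```text
up
0.0 -0.0 -34.0 0.0003; 0.0 -0.0 -34.0 0.0003; yaw0 -0.1994881335209661
18.5 -8.3 0.0 0.0002; 18.5 -8.3 0.0 0.0002; 18.5 -8.3 0.0 0.0002; yaw0 -0.1994881335209661
```

Request:
carry_out --motion "1 0 0 -34 0; 1 0 0 -34 0; 1 0 0 -4 0; 1 14 -6 0 0; 1 20 -9 0 0; 1 15 -7 0 0; 1 6.5 -3 2 0; 1 0 0 2 0"

```text
clock: 8.4
tcp_pos: [0.5324, 0.0823, 0.307]
orientation: [3.126, -0.313, -0.002]
contact_force: [-0.6, -1.0, -3.4]
grip_width: 0.0091
```

Request:
carry_out --motion "1 0 0 0 0; 1 0 0 0 0; 1 0 0 1 0; 1 0 0 1 0; 1 0 0 1 0; 1 0 0 1 0; 1 0 0 0 0; 1 0 0 0 0"

```text
clock: 9.4
tcp_pos: [0.5325, 0.0822, 0.304]
orientation: [-3.126, 0.313, -0.0]
contact_force: [0.4, -0.1, -3.8]
grip_width: 0.0094
```

Run:
```python
from h import *
for i in range(2):
    o=r.get_obs();print(o['clock'],o['tcp_pos'],o['contact_force'])
```

```text
9.4 [0.53246059 0.08219403 0.30398726] [ 0.37205505 -0.12745742 -3.79149074]
9.4 [0.53246059 0.08219403 0.30398726] [ 0.37205505 -0.12745742 -3.79149074]
```

Request:
carry_out --motion "1 0 0 1 0; 1 0 0 1 0; 1 0 0 1 0; 1 0 0 1 0; 1 0 0 0 0; 1 0 0 0 0; 1 0 0 0 0; 1 0 0 0 0"

```text
clock: 10.4
tcp_pos: [0.5325, 0.0822, 0.3001]
orientation: [-3.126, 0.313, -0.0]
contact_force: [-1.0, 0.1, -1.8]
grip_width: 0.009
```

Request:
carry_out --motion "1 0 0 1 0; 1 0 0 1 0; 1 0 0 0 0; 1 0 0 0 0; 1 0 0 0 0; 1 0 0 0 0; 1 0 0 0 0; 1 0 0 0 0"

```text
clock: 11.4
tcp_pos: [0.5325, 0.0822, 0.2981]
orientation: [-3.126, 0.313, -0.0]
contact_force: [-1.3, -0.7, 1.8]
grip_width: 0.0089
```

Run:
```python
from h import *
o=r.get_obs();print(o['clock'],o['tcp_pos'],o['contact_force'])
s=grab_frame("side");o=r.get_obs();print(o['tcp_pos'],o['contact_force']);s=grab_frame("side");o=r.get_obs();print(o['tcp_pos'],o['contact_force'])
cv2.imwrite("pics/c7.png",cv2.resize(s[100:220,240:380,::-1],None,fx=4,fy=4,interpolation=cv2.INTER_CUBIC))
```

```text
11.4 [0.53251605 0.08220082 0.29806298] [-1.26009271 -0.69270257  1.79275149]
[0.53253505 0.08222055 0.29807874] [0.37108626 0.60869978 1.67128349]
[0.53250712 0.08222547 0.29805713] [ 0.44948447 -0.42231137  1.61309877]
```

View pics/c7.png

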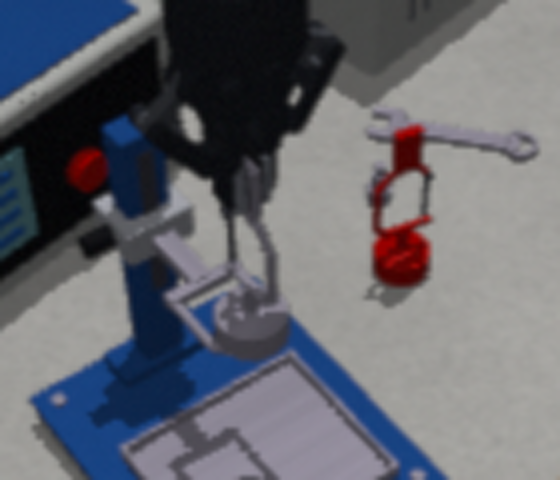

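Contact begins at TCP z ≈ 0.3005, so the bar's top is 0.180 m and its centre 0.1765 m. That agrees with the vision. Entry needs TCP z = 0.240 and the crown 0.192.

Request:
carry_out --motion "1 0 0 -3 0; 1 -5 0 -5 0; 1 -20 0 0 0; 1 -25 0 0 0; 1 -15 0 10 0; 1 0 0 26 0; 1 0 0 20 0; 1 0 0 8 0"

```text
clock: 12.5
tcp_pos: [0.4675, 0.0948, 0.2408]
orientation: [3.125, -0.313, -0.004]
contact_force: [-0.2, -0.0, -3.5]
grip_width: 0.0094
```

Request:
carry_out --motion "1 5 0 2 0; 1 5 0 0 0; 1 5 0 0 0; 1 5 0 0 0; 1 5 0 0 0; 1 0 0 0 0; 1 0 0 0 0; 1 0 0 0 0"

```text
clock: 13.5
tcp_pos: [0.493, 0.0902, 0.24]
orientation: [-3.126, 0.313, 0.0]
contact_force: [-0.0, 0.6, -3.4]
grip_width: 0.009
```

Run:
```python
from h import *
o=r.get_obs();print(o['clock'],o['tcp_pos'],o['contact_force'])
v=o['tcp_pos']-np.array([.5325,.082,.24]);x=np.array([.980,-.199,0]);y=np.array([.199,.98,0]);print('weight axis in tester',v@x*1000,v@y*1000,v[2]*1000)
f=grab_frame("wrist");cv2.imwrite("pics/w4.png",f[:,:,::-1])
s=grab_frame("side");cv2.imwrite("pics/c8.png",cv2.resize(s[120:240,240:380,::-1],None,fx=4,fy=4,interpolation=cv2.INTER_CUBIC))
```

```text
13.5 [0.49304969 0.09017731 0.23999903] [-0.04216687  0.62709568 -3.35191491]
weight axis in tester -40.28858511618602 0.1631560793438594 -0.0009733115940713244
```

View pics/w4.png

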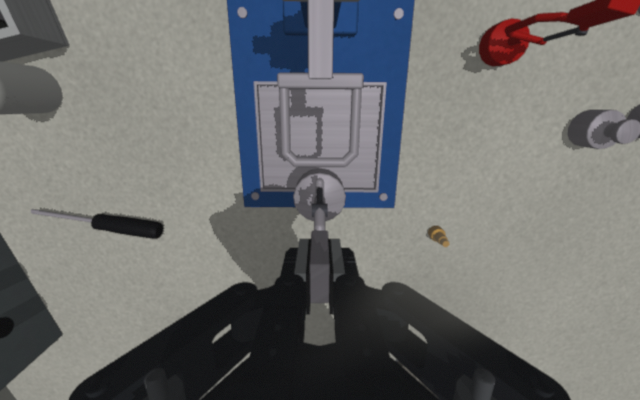

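View pics/c8.png

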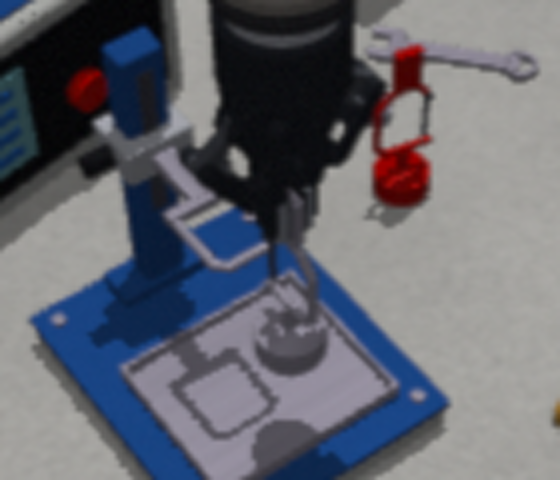

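Request:
carry_out --motion "1 5 0 0 0; 1 5 0 0 0; 1 4 0 0 0; 1 4 0 0 0; 1 4 0 0 0; 1 4 0 0 0; 1 0 0 0 0; 1 0 0 0 0"

```text
clock: 14.6
tcp_pos: [0.5185, 0.0849, 0.2399]
orientation: [3.126, -0.313, -0.001]
contact_force: [-1.5, 0.4, -3.9]
grip_width: 0.0089
```

Request:
carry_out --motion "1 3 0 0 0; 1 3 0 0 0; 1 3 0 0 0; 1 3 0 0 0; 1 3 0 0 0; 1 0 0 0 0; 1 0 0 0 0; 1 0 0 0 0"

```text
clock: 15.6
tcp_pos: [0.5337, 0.082, 0.2403]
orientation: [-3.126, 0.313, -0.001]
contact_force: [-1.1, 0.2, -1.4]
grip_width: 0.0094
```

Request:
carry_out --motion "1 3 0 0 0; 1 3 0 0 0; 1 2 0 0 0; 1 1 0 0 0; 1 0 0 0 0; 1 0 0 0 0; 1 0 0 0 0; 1 0 0 0 0"

```text
clock: 16.6
tcp_pos: [0.5422, 0.0802, 0.24]
orientation: [-3.126, 0.313, -0.0]
contact_force: [0.7, -0.2, -3.7]
grip_width: 0.0088
```

Run:
```python
from h import *
o=r.get_obs();print(o['clock'],o['tcp_pos'],o['contact_force'])
v=o['tcp_pos']-np.array([.5325,.082,.24]);x=np.array([.980,-.199,0]);y=np.array([.199,.98,0]);print('weight axis in tester',v@x*1000,v@y*1000,v[2]*1000)
f=grab_frame("wrist");cv2.imwrite("pics/w5.png",cv2.resize(f[60:280,240:400,::-1],None,fx=2.7,fy=2.7,interpolation=cv2.INTER_CUBIC))
s=grab_frame("side");cv2.imwrite("pics/c9.png",cv2.resize(s[120:240,240:380,::-1],None,fx=4,fy=4,interpolation=cv2.INTER_CUBIC))
s=grab_frame("scene");cv2.imwrite("pics/c10.png",cv2.resize(s[140:250,270:410,::-1],None,fx=4.5,fy=4.5,interpolation=cv2.INTER_CUBIC))
```

```text
16.6 [0.54219157 0.08022841 0.23998562] [ 0.70820484 -0.16231514 -3.74262608]
weight axis in tester 9.85028409046396 0.19246113161001394 -0.01437534192863521
```

View pics/w5.png

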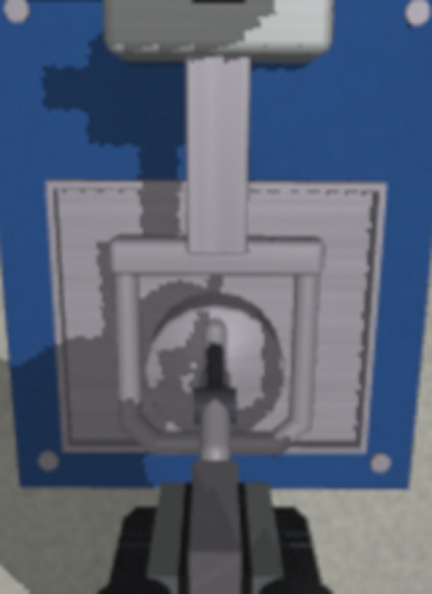

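View pics/c9.png

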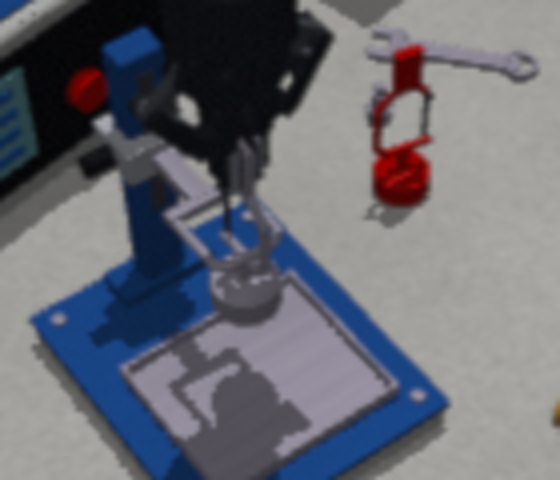

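View pics/c10.png

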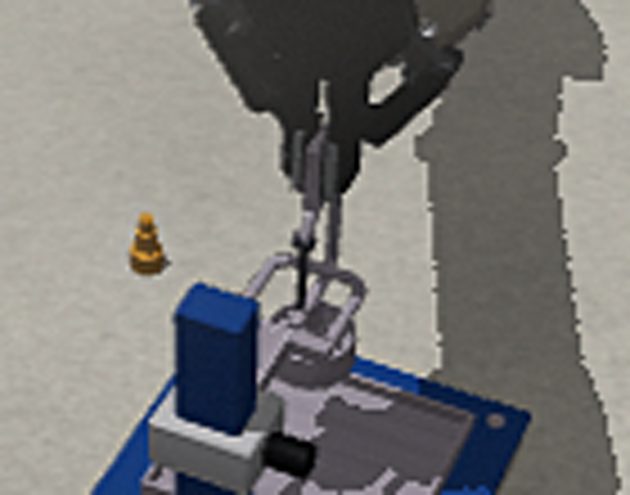

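The gate hangs straight again in the scene crop (dark bar, (303,240) to (300,305)), inside the eye's window, with the bar behind it. The side force is back to zero. Next I'll centre the bar under the crown and lower.

Request:
carry_out --motion "1 -5 0 0 0; 1 -5 0 3 0; 1 0 0 10 0; 1 0 0 10 0; 1 0 0 10 0; 1 0 0 6 0; 1 0 0 3 0; 1 0 0 0 0"

```text
clock: 17.75
tcp_pos: [0.5325, 0.0822, 0.1979]
orientation: [-3.126, 0.313, 0.0]
contact_force: [-0.1, -0.7, -3.2]
grip_width: 0.009
```

Request:
carry_out --motion "1 0 0 1 0; 1 0 0 1 0; 1 0 0 1 0; 1 0 0 1 0; 1 0 0 1 0; 1 0 0 0 0; 1 0 0 0 0; 1 0 0 0 0"

```text
clock: 18.75
tcp_pos: [0.5325, 0.0822, 0.193]
orientation: [-3.126, 0.313, -0.0]
contact_force: [-0.3, -0.4, -3.4]
grip_width: 0.0092
```

Request:
carry_out --motion "1 0 0 1 0; 1 0 0 1 0; 1 0 0 0.5 0; 1 0 0 0 0; 1 0 0 0 0; 1 0 0 0 0; 1 0 0 0 0; 1 0 0 0 0"

```text
clock: 19.75
tcp_pos: [0.5326, 0.0822, 0.1906]
orientation: [-3.126, 0.313, -0.001]
contact_force: [0.0, 0.2, -0.6]
grip_width: 0.0089
```

Run:
```python
from h import *
o=r.get_obs();print(o['clock'],o['tcp_pos'],o['contact_force'])
s=grab_frame("side");cv2.imwrite("pics/c11.png",cv2.resize(s[120:240,240:380,::-1],None,fx=4,fy=4,interpolation=cv2.INTER_CUBIC))
s=grab_frame("scene");cv2.imwrite("pics/c12.png",cv2.resize(s[140:250,270:410,::-1],None,fx=4.5,fy=4.5,interpolation=cv2.INTER_CUBIC))
print(r.get_obs()['contact_force'])
```

```text
19.75 [0.53255826 0.08221187 0.19057145] [ 0.02418893  0.18082332 -0.62069406]
[ 0.7743177   0.54010571 -1.03621127]
```

View pics/c11.png

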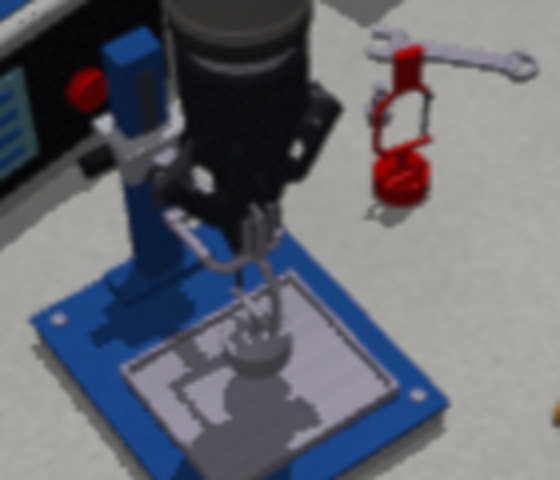

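View pics/c12.png

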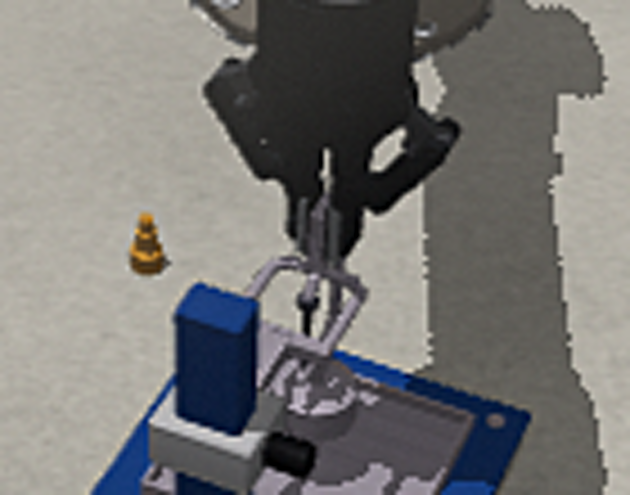

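The eye now carries about 2.5 N. I'll ease down 0.5 mm more so it takes the full weight, then open gently.

Request:
carry_out --motion "1 0 0 0.5 0; 1 0 0 0 0; 1 0 0 0 0; 1 0 0 0 0; 0.85 0 0 0 0; 0.8 0 0 0 0; 0.7 0 0 0 0; 0.6 0 0 0 0" --newtons 40

```text
clock: 20.85
tcp_pos: [0.5324, 0.0822, 0.1899]
orientation: [-3.126, 0.313, 0.0]
contact_force: [0.8, 0.2, -0.2]
grip_width: 0.0339
```

Run:
```python
from h import *
o=r.get_obs();print(o['clock'],o['tcp_pos'],o['contact_force'],o['grip_width'])
s=grab_frame("wrist");cv2.imwrite("pics/w6.png",s[:,:,::-1])
```

```text
20.85 [0.5323991  0.08218703 0.18994472] [ 0.7756764   0.23197149 -0.16568533] 0.03393302245896565
```

View pics/w6.png

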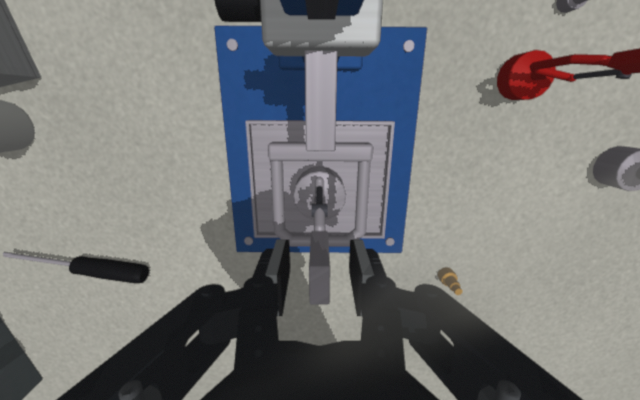

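The fingers at columns 280 and 360 are clear of the tab at (319,270), and the weight hangs upright. I'll lift straight up.

Request:
carry_out --motion "0.6 0 0 -3 0; 0.6 0 0 -8 0; 0.6 0 0 -15 0; 0.6 0 0 -25 0; 0.6 0 0 -35 0; 0.6 0 0 -35 0; 0.6 0 0 -20 0; 0.6 0 0 -5 0"

```text
clock: 21.9
tcp_pos: [0.5331, 0.0824, 0.3384]
orientation: [-3.125, 0.313, -0.006]
contact_force: [0.1, 0.4, 1.4]
grip_width: 0.0341
```

Request:
carry_out --motion "0.6 0 0 0 0; 0.6 0 0 0 0; 0.6 0 0 0 0; 0.6 0 0 0 0; 0.6 0 0 0 0; 0.6 0 0 0 0; 0.6 0 0 0 0; 0.6 0 0 0 0"

```text
clock: 22.9
tcp_pos: [0.5324, 0.0822, 0.336]
orientation: [-3.126, 0.313, -0.0]
contact_force: [0.3, 0.5, -1.1]
grip_width: 0.034
```

Run:
```python
from h import *
o=r.get_obs();print(o['clock'],o['tcp_pos'],o['contact_force'])
W=camera_params("wrist");f=grab_frame("wrist");cv2.imwrite("pics/w7.png",f[:,:,::-1])
print('expected tab top',proj(W,[.5325,.0822,.2195]))
s=grab_frame("side");a=s.copy();t=grab_frame("scene")
print((np.abs(s.astype(int)-grab_frame("side")).max()),proj(camera_params("side"),[.5325,.0822,.2195]),proj(camera_params("scene"),[.5325,.0822,.2195]))
cv2.imwrite("pics/c13.png",np.hstack([cv2.resize(s[110:240,260:360,::-1],None,fx=4,fy=4,interpolation=cv2.INTER_CUBIC),cv2.resize(t[140:270,280:380,::-1],None,fx=4,fy=4,interpolation=cv2.INTER_CUBIC)]))
```

```text
22.9 [0.53241307 0.08217428 0.33599138] [ 0.28126948  0.48056378 -1.13969493]
expected tab top [319.47970444 192.52604119]
18 [301.48505052 172.54960728] [341.13192337 185.47024633]
```

View pics/c13.png

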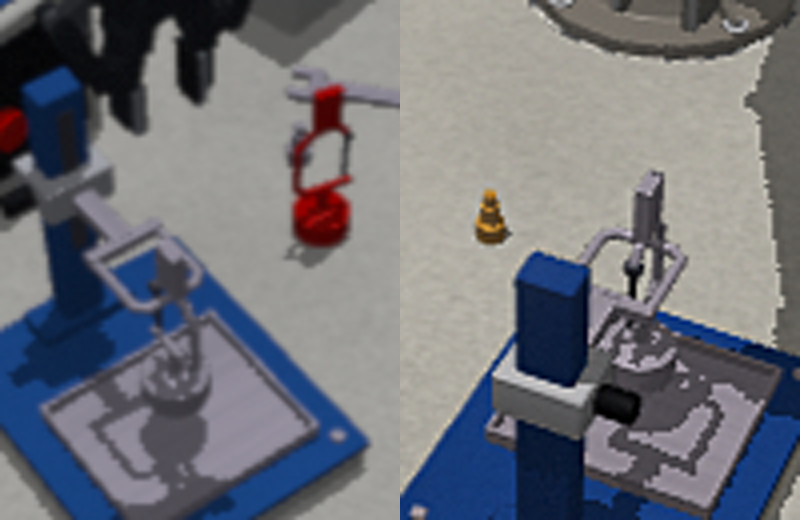

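View pics/w7.png

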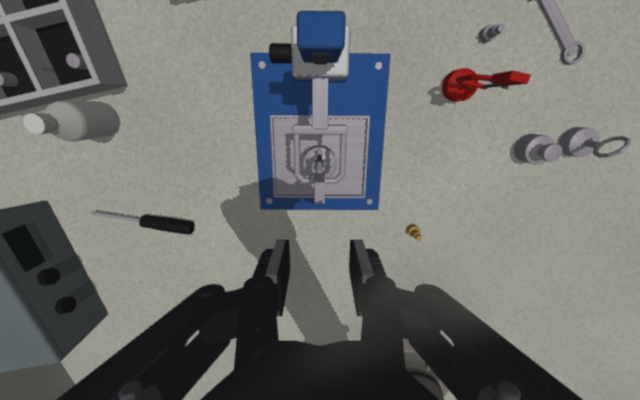

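Request:
carry_out --motion "0.6 0 0 0 0; 0.6 0 0 0 0; 0.6 0 0 0 0; 0.6 0 0 0 0; 0.6 0 0 0 0; 0.6 0 0 0 0; 0.6 0 0 0 0; 0.6 0 0 0 0"

```text
clock: 24.1
tcp_pos: [0.5324, 0.0822, 0.336]
orientation: [-3.126, 0.313, -0.0]
contact_force: [-0.4, 0.8, 0.4]
grip_width: 0.0343
```

Run:
```python
from h import *
F=[grab_frame("wrist").astype(int) for _ in range(5)]
F0=cv2.imread("pics/w7.png")[:,:,::-1].astype(int)
print([np.abs(f-F0)[140:210,300:345].max() for f in F],[np.abs(f-F0)[140:210,300:345].mean().round(2) for f in F],np.abs(F[0]-F0)[60:110,600:].mean(), r.get_obs()['clock'])
cv2.imwrite("pics/w8.png",cv2.resize(F[-1][100:220,260:380,::-1].astype(np.uint8),None,fx=5,fy=5,interpolation=cv2.INTER_CUBIC))
```

```text
[np.int64(17), np.int64(18), np.int64(17), np.int64(14), np.int64(14)] [np.float64(0.52), np.float64(0.52), np.float64(0.53), np.float64(0.53), np.float64(0.52)] 0.38083333333333336 24.35
```

View pics/w8.png

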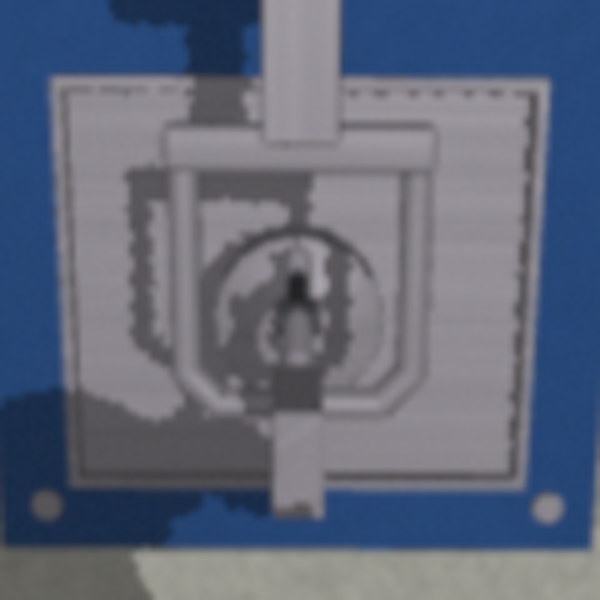

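The weight hangs still on the bar with its gate shut. The tab's top is where it should be, at about row 192. I'll hand in now.

```bash
python3 -c "
from bench import r
print(r.hand_in())"
```

```text
the job is handed in; nothing more can be done
None
```

The steel snap-hook weight now hangs by its crown on the tester's eye, and I handed the job in at about 24.4 s of the 64 s allowed. The hand-in gave no verdict.

**How it went:**
- I touched the foot lightly (about 5 N) on the bar's top and got a bar centre 176.5 mm above the table. The camera estimates were 175 to 180 mm.
- I pressed the gate onto the bar with its centre 57 mm above the weight's underside. The side force rose to about 1.5 N and dropped to zero once the bar was past the tip.
- I then lowered the weight until the eye took nearly all of its roughly 3 N, opened the fingers and lifted clear.

**Last checks:**
- **Gate:** it looked shut in the picture taken after it snapped closed.
- **Upright:** the tab's top is within about 2 pixels of where it should be in all three views.
- **Still:** pictures about a second apart differ only by noise.
- **Robot and bystanders:** the fingers are about 115 mm above the tab. I touched none of the other things and they look unmoved, but I did not measure their positions.

No check failed. The force readings scatter by about 0.5 to 1 N, so the force figures are approximate.

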